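# Take the left-hand spinner nut off a desk fan

### The arm

A 6-joint arm with a two-finger parallel gripper is mounted at the origin on the work surface. World frame = base frame: x ahead of the robot, y to its left, z up, the work surface at z = 0. Lengths are in m, angles in rad, forces in N, time in s.
With the tool pointing down it reaches from about 0.375 to 0.975 m from the base axis. Payload 3.8 kg.
Tool frame: the origin (TCP) lies on the centre line of the jaws, within the pads' length; the fingertips stand 14 mm ahead of it and the grasp point (between the pads) lies 5 mm behind it; z points along the fingers, x is the direction in which the jaws open and shut, and the axes are right-handed (so a half turn about z gives the same grasp; the last joint's range is limited). The gripper opens to 85 mm and grips with 20 to 120 N. Pads are 22 mm wide; open, the fingers measure 114 mm over their backs; the gripper's body (76 mm by 85 mm) begins 54 mm behind the grasp point. The pads swing forward as they close: fully open they stand 13 mm farther back than shut.
Start: joints at [-1.197, 0.264, 1.604, -0, 1.274, -0.037], TCP at [0.27, -0.619, 0.245] pointing down, gripper open.
Joint ranges: [-2.63, 2.63], [-0.94, 2.18], [0.31, 2.57], [-1.31, 4.45], [0, 2.66], [-2.55, 2.55]. Speed limits (rad/s): [2.57, 2.57, 3.14, 3.14, 3.14, 3.14].

### API

Orientations are given as a rotation vector (axis times angle).
In Python, from workcell import bot gives the robot as it stands. The module is installed in compiled form; this text tells all that it offers.
- The arm moves only by the tool arm_command, never from a script. Its argument "steps" is one flat list of numbers, 7 for each row, row after row: the shift along the tool's x, y, z in units of 30 mm (1.0 is 30 mm), then the turn, a rotation vector about the tool's x, y, z in units of 6 degrees (1.0 is 6 degrees), then the opening, from 0 (shut) to 1 (fully open). In form: [tx, ty, tz, ax, ay, az, fingers, tx, ty, tz, ax, ay, az, fingers, ...]. A call has 1 to 10 rows; each row shifts and turns the commanded pose from where the row before left it, along the tool's axes as they then stand; what a row does not reach is not made up. A row lasts 1/8 s, in which the tool goes at most 62.5 mm and 10.7 degrees, less where a joint would pass 70% of its speed; a pose out of reach is approached as far as the arm can. A call is refused whole if a number of a shift passes 1 or a number of a turn 1, either way. A call with a gripper value outside its range is refused whole. The fingers move at their own pace and stop on an object; "squeeze" is the grip in N (left out, the last holds). Time passes only in rows, so rows that do not move let the fingers close. It gives the time, the measured TCP pose, the force and the opening at its end, in the units of the state.
- bot.read_state(): the state, without advancing time (a new reading comes with each control period).
- bot.read_camera(name): name is "side" or "top" or "wrist"; returns a dict with "img" (480x640x3 uint8, red, green, blue), "camera_matrix" (3x3 intrinsics, pixels), "k1" (the pictures are not rectified: a ray, as slopes to the right and down, at radius r is drawn at 1 + k1 r^2 times it, then the intrinsics apply), "pose" (4x4, takes a point from camera to world coordinates); the wrist camera has in their place "T_tool_cam" (4x4, takes a point from camera to tool coordinates, whose origin is the TCP and whose axes are the tool frame's). Camera axes: x right, y down, z forward; pixel columns grow to the right and rows downward; lengths in m; the calibration is good to about 2 mm. A picture is of the moment at which its call begins: read the wrist's pose just before it. There is no depth.
- bot.finish_job(): hands the job in, once; it reports no verdict.
The state is a dict: "time": time; "q": joint angles; "joint_vel": joint speeds; "joint_torque": joint torques, N m; "tool_pos": TCP position; "tcp_rot": TCP orientation; "wrist_force": force on the tool from outside, world axes, zero at the start; "torque": the same for the moment, N m; "width": opening from 0.0 (shut) to 1.0 (fully open).
Only numpy, scipy, OpenCV 4.12 (cv2) and the standard library are available. Lean on these libraries where they do the work, as an engineer would, in place of code of your own. Each camera call takes 0.05 s, during which the arm holds its last target.

### The job

Unscrew the spinner nut that holds the blades on the desk fan and stand it on its open end in the steel parts tray, letting go only once it stands on the tray's floor. It has a left-hand thread, so it comes undone clockwise. The plastic thread cracks easily: let the nut climb by feel as you turn it, do not force it the wrong way, tug at it or lean on it, and do not knock the fan or the other things on the bench.

Things in the scene. Friction and masses are not known exactly. Their poses are not given: they have to be found in the camera images.
- nut_mid (a point): Centre of the dark grey plastic spinner nut: an upright, round, ribbed cap with a domed top and open below, 38 mm across, 46 mm tall, about 45 g; the point is on its axis 23 mm above its lower rim, z up. At first it sits screwed down on the blade hub, the highest part of the fan. Its sides are straight up to 38 mm above the rim and can be gripped at any yaw.
- nut_rim (a point): Centre of the nut's lower rim. Its coarse left-hand thread unscrews clockwise seen from above; the nut climbs fast, at a pace to be felt, and after about two thirds of a turn it is off and lifts away freely. The contact loads between nut and fan add up: a sprung washer below gives about 14 N at first, and at 30 N the thread cracks, so keep push, pull and side load of the hand under about 8 N.
- stub_top (a point): Top of the fan's threaded steel shaft stub, on its axis, inside the nut at the start; 24 mm above the blade hub, 154 mm above the bench. The shaft is upright and seized: it does not turn. The hub is 43 mm across at its top and slopes down to 72 mm across, 18 mm lower.
- fan: Desk-fan head lying on its back in a timber frame, fixed to the bench: cream motor housing, wire rear guard 270 mm across with its rim 125 mm above the bench, three blades that stay below the hub's top. Origin on the bench under the shaft's axis, z up.
- tray: Shallow open steel parts tray fixed to the bench, 150 mm along its x and 170 mm along its y, 24 mm high, walls and floor 3 mm thick, empty; its origin is the centre of its underside on the bench.
- meter: Red multimeter lying on the bench, 170 x 85 x 45 mm; a bystander. Origin at the centre of its underside.
- guard_ring: Cream plastic clamp ring of the fan's front guard, 84 mm across, 16 mm high, lying on the bench; a bystander. Origin at the centre of its underside.
- capacitor: Aluminium can capacitor standing on the bench, 42 mm across, 76 mm high; a bystander. Origin at the centre of its underside.
- driver: Screwdriver, 190 mm long, lying across the bench on the far side of the fan; a bystander. Its x axis runs along it.
There are look-alikes about, which are no part of the job. There is more than one size of the part that bears nut_mid; the job needs the smaller.

How it is judged:
On the way, in this order (a step that is already met when the one before it is completed fails the run):
1. the nut has come off its thread and is lifted clear of the shaft stub (z of nut_mid in the frame of stub_top above 0.03 m and contact force between nut and fan below 0.1 N), for 0.1 s.
2. the nut stands in the tray while the fingers still hold it (contact force between nut and tray above 0.1 N and contact force between the fingers and nut above 0.5 N and angle between nut_mid's own z axis and vertical below 0.26 rad), for 0.05 s.
At the end, for the whole second after the job is handed in: The nut stands on its open end on the tray's floor (within 5 mm of it, tilted less than 0.15 rad, its axis inside the tray), at rest and released (x of nut_mid in the frame of tray between -0.06 and 0.06 m and y of nut_mid in the frame of tray between -0.07 and 0.07 m and z of nut_mid in the frame of tray below 0.031 m and angle between nut_mid's own z axis and vertical below 0.15 rad and linear speed of nut below 0.03 m/s); the robot touches nothing.
It fails at once if the thread cracks: the contact loads between nut and fan pass 30 N (contact force between nut and fan above 30 N).
It fails at once if the fan is struck or leaned on by the robot (more than 10 N) (contact force between any of the fingers, the arm and fan above 10 N).
It fails at once if a bystander is pushed more than 30 mm (distance of any of meter, guard_ring, capacitor, driver from where it was at the start of the episode above 0.03 m).
It also fails if it takes over 67 s, if anything falls off the work surface, if the arm or the gripper's body presses on something with over 40 N, if the wrist force passes 120 N, or if a joint passes its speed limit or range.

## Working session

There is one attempt and no reset: what is moved stays moved. The work goes in short steps, Python scripts to look and compute and a tool call to move; the robot and the scene stay as the last step left them, time stands still between calls to the robot, and variables do not carry over. Pictures are saved under pics/ and viewed, and the job is handed in when it is done.

Besides the shell and the picture viewer there is one more tool, called by a JSON object that holds its "api" and its "payload". arm_command: Moves the arm, as the interface text tells. Its arguments: {"type":"object","properties":{"steps":{"type":"array","items":{"type":"number"}},"squeeze":{"type":"number"}},"required":["steps"]}

```bash
mkdir -p pics
cat > h.py <<'E'
import numpy as np, cv2
from workcell import bot
from scipy.spatial.transform import Rotation as R
def snap(n,tag):
    s=bot.read_state(); c=bot.read_camera(n)
    cv2.imwrite(f'pics/{tag}.png',c['img'][:,:,::-1])
    if n=='wrist':
        T=np.eye(4);T[:3,:3]=R.from_rotvec(s['tcp_rot']).as_matrix();T[:3,3]=s['tool_pos'];c['pose']=T@c['T_tool_cam']
    np.savez(f'pics/{tag}.npz',img=c['img'],K=c['camera_matrix'],k1=c['k1'],pose=c['pose'])
    return c
def load(tag): return np.load(f'pics/{tag}.npz')
def ray(c,u,v):
    K=c['K']; k=float(c['k1'])
    p=cv2.undistortPoints(np.array([[[u,v]]],float),K,np.array([k,0,0,0.]))[0,0]
    P=c['pose']; d=P[:3,:3]@np.array([p[0],p[1],1]); return P[:3,3],d/np.linalg.norm(d)
def onz(c,u,v,z):
    o,d=ray(c,u,v); return o+d*(z-o[2])/d[2]
def proj(c,X):
    P=c['pose']; q=P[:3,:3].T@(np.array(X,float)-P[:3,3]); a=q[:2]/q[2]; r2=a@a
    a=a*(1+float(c['k1'])*r2); return c['K'][:2,:2]@a+c['K'][:2,2]
def tri(rays):
    A=np.zeros((3,3));b=np.zeros(3)
    for o,d in rays:
        M=np.eye(3)-np.outer(d,d);A+=M;b+=M@o
    x=np.linalg.solve(A,b); return x,[np.linalg.norm((np.eye(3)-np.outer(d,d))@(x-o)) for o,d in rays]
E
python3 - <<'E'
from h import *
for n in('side','top','wrist'):
    c=snap(n,n+'0');print(n,c['camera_matrix'].tolist(),c['k1'],np.round(c['pose'],3).tolist())
s=bot.read_state();print(s)
E
```

```text
side [[583.8546637785657, 0.0, 332.4789477283837], [0.0, 583.8546637785657, 245.94206892192068], [0.0, 0.0, 1.0]] -0.13577675215029655 [[-0.773, -0.44, 0.458, 0.103], [-0.635, 0.536, -0.557, 0.629], [-0.001, -0.721, -0.693, 0.875], [0.0, 0.0, 0.0, 1.0]]
top [[444.92386456655174, 0.0, 325.1002345769203], [0.0, 444.92386456655174, 234.5614326939942], [0.0, 0.0, 1.0]] -0.012179661486088783 [[-0.028, -0.982, 0.189, 0.422], [-0.999, 0.024, -0.024, 0.019], [0.019, -0.19, -0.982, 1.135], [0.0, 0.0, 0.0, 1.0]]
wrist [[397.2926466912278, 0.0, 318.1015471629293], [0.0, 397.2926466912278, 243.41557762933928], [0.0, 0.0, 1.0]] -0.05677438515960759 [[0.4, -0.87, -0.289, 0.343], [-0.916, -0.38, -0.125, -0.585], [-0.002, 0.315, -0.949, 0.373], [0.0, 0.0, 0.0, 1.0]]
{'time': 0.15, 'q': array([-1.19689215e+00,  2.64604769e-01,  1.60508341e+00, -3.60765341e-06,
        1.27370040e+00, -3.69093208e-02]), 'joint_vel': array([-0.00130058, -0.00384647, -0.00271395,  0.00121736, -0.0005945 ,
        0.00145131]), 'joint_torque': array([ 3.52915749e-04, -5.15905917e+01, -3.67959666e+01, -1.69200953e-04,
        8.05713935e-03, -4.61627408e-06]), 'tool_pos': array([ 0.26935419, -0.61832609,  0.2442189 ]), 'tcp_rot': array([-2.62697320e+00,  1.72107573e+00,  2.30343080e-03]), 'wrist_force': array([-0.95606754, -0.34047671,  0.4148979 ]), 'torque': array([0.00058725, 0.02307637, 0.03446876]), 'width': 0.9971955882174665}
```

View pics/top0.png

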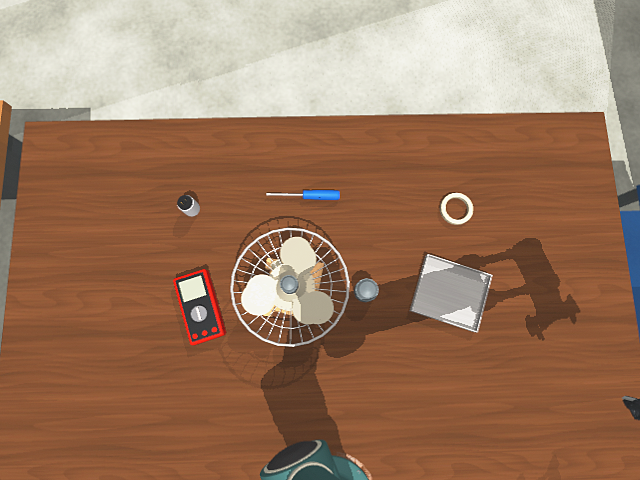

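View pics/side0.png

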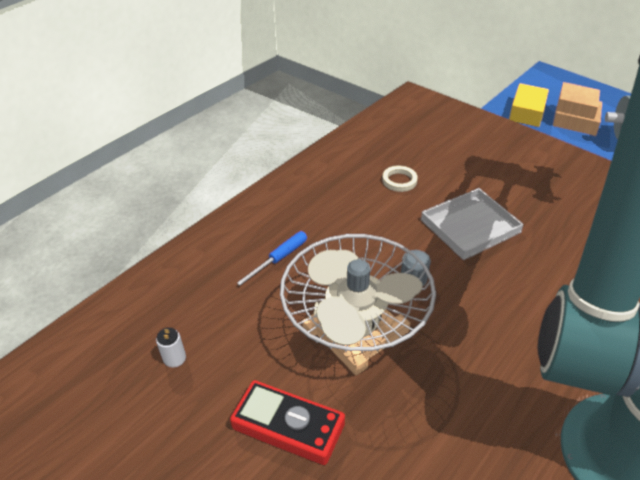

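View pics/wrist0.png

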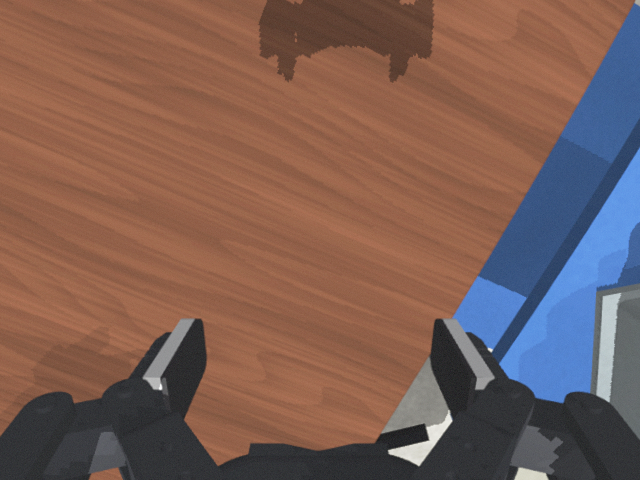

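The top view shows the nut on the fan hub at about (289,285), a larger look-alike on the bench at (367,290) and the tray at (452,292). In the side view the nut's top is at about (358,267). I'll zoom in next.

Run:
```python
import cv2,numpy as np
t=cv2.imread('pics/top0.png');s=cv2.imread('pics/side0.png')
a=cv2.resize(t[245:335,240:400],None,fx=5,fy=5,interpolation=cv2.INTER_NEAREST)
cv2.imwrite('pics/zt.png',a)
b=cv2.resize(s[240:320,310:450],None,fx=5.7,fy=5.7,interpolation=cv2.INTER_NEAREST)
cv2.imwrite('pics/zs.png',b)
cv2.imwrite('pics/ztr.png',cv2.resize(t[245:340,400:500],None,fx=6,fy=6,interpolation=cv2.INTER_NEAREST))
```

```text
(no output)
```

View pics/zt.png

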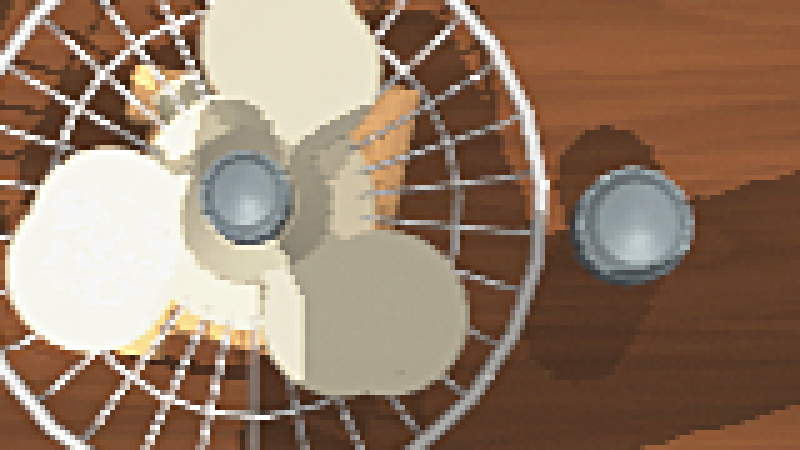

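View pics/zs.png

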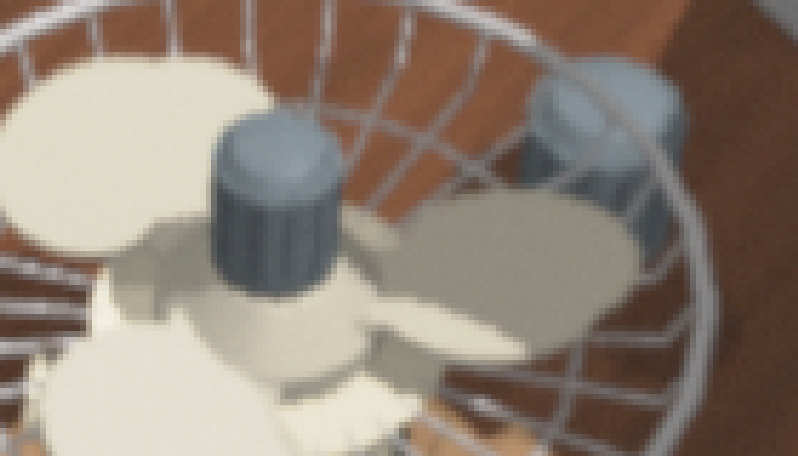

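View pics/ztr.png

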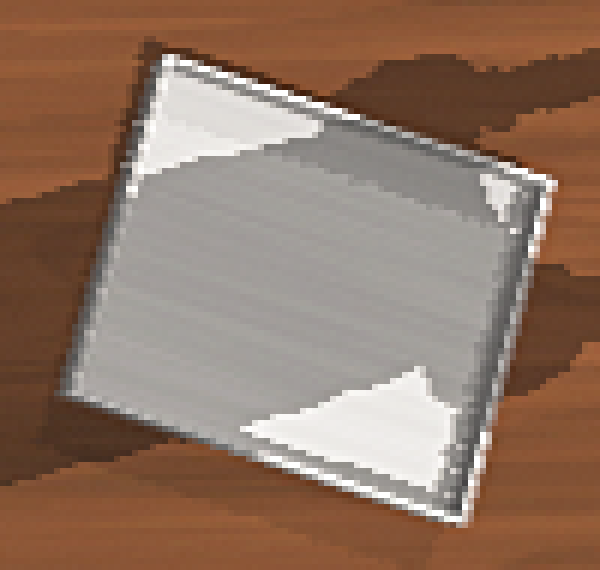

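Run:
```python
from h import *
t=load('top0');s=load('side0')
def blob(c,box):
    x0,y0,x1,y1=box; hsv=cv2.cvtColor(c['img'],cv2.COLOR_RGB2HSV)[y0:y1,x0:x1]
    m=((hsv[...,0]>90)&(hsv[...,0]<125)&(hsv[...,1]>35)).astype(np.uint8)
    n,l,st,ce=cv2.connectedComponentsWithStats(m); i=1+np.argmax(st[1:,4]); 
    print('blob',st[i]+[x0,y0,0,0,0],ce[i]+[x0,y0]); return st[i]+np.array([x0,y0,0,0,0]),ce[i]+[x0,y0]
bt,ct=blob(t,(270,265,312,305)); bs,cs=blob(s,(338,250,378,300))
bl,cl=blob(t,(345,265,395,315))
cu,cv=bt[0]+bt[2]/2-.5,bt[1]+bt[3]/2-.5
for z in(.15,.165,.176): print(z,onz(t,cu,cv,z),onz(t,*ct,z))
X=onz(t,*ct,.162)
for z in(.130,.153,.168,.176): print('side proj axis',z,proj(s,[X[0],X[1],z]),'top',proj(t,[X[0],X[1],z]))
print('tri',tri([ray(t,*ct),ray(s,*cs)]))
a=np.linspace(0,6.3,100)
P=[proj(s,[X[0]+.019*np.cos(q),X[1]+.019*np.sin(q),z]) for q in a for z in(.13,.168)];P=np.array(P);print('pred side bbox',P.min(0),P.max(0))
P=[proj(t,[X[0]+.019*np.cos(q),X[1]+.019*np.sin(q),z]) for q in a for z in(.13,.168)];P=np.array(P);print('pred top bbox',P.min(0),P.max(0))
# tray corners at z=.024
co=[(160/6+400,57/6+245),(553/6+400,182/6+245),(464/6+400,522/6+245),(67/6+400,392/6+245)]
C=np.array([onz(t,u,v,.024) for u,v in co]);print(C,C.mean(0),[np.linalg.norm(C[i]-C[i-1]) for i in range(4)])
print('side tray proj',proj(s,C.mean(0)))
print('lookalike',onz(t,*cl,.05))
print('meter',onz(t,200,307,.045),'cap',onz(t,185,203,.076))
```

```text
blob [288 293   3   1   3] [289. 293.]
blob [354 278   1   1   1] [354. 278.]
blob [356 296   6   5   6] [358.5        298.33333333]
0.15 [0.48288178 0.07807494 0.15      ] [0.48288178 0.07807494 0.15      ]
0.165 [0.48195037 0.07717948 0.165     ] [0.48195037 0.07717948 0.165     ]
0.176 [0.48126733 0.07652281 0.176     ] [0.48126733 0.07652281 0.176     ]
side proj axis 0.13 [366.39514086 289.67888479] top [289.86479182 293.86954618]
side proj axis 0.153 [366.94596019 280.54753628] top [289.24886016 293.25023011]
side proj axis 0.168 [367.31379299 274.42693322] top [288.83154686 292.83061872]
side proj axis 0.176 [367.51281316 271.10765665] top [288.60369869 292.60151408]
tri (array([0.49174652, 0.0833459 , 0.15520497]), [np.float64(0.010712741870450225), np.float64(0.010712741870450243)])
pred side bbox [355.29042598 266.2327327 ] [378.72853083 298.0739234 ]
pred top bbox [280.01096    284.00028311] [298.3515318  302.43614271]
[[ 0.57833885 -0.26393426  0.024     ]
 [ 0.52115809 -0.42636729  0.024     ]
 [ 0.3828341  -0.37577246  0.024     ]
 [ 0.44002701 -0.21552307  0.024     ]] [ 0.48058951 -0.32039927  0.024     ] [np.float64(0.1465394431203316), np.float64(0.17220374085592466), np.float64(0.14728667360384406), np.float64(0.17014962645802054)]
side tray proj [472.26183126 218.47886489]
lookalike [ 0.4717959  -0.08380459  0.05      ]
meter [0.46143926 0.29895307 0.045     ] cap [0.71280021 0.33388736 0.076     ]
```

Run:
```python
from h import *
t=load('top0');s=load('side0')
def blob(c,box,name):
    x0,y0,x1,y1=box; im=c['img'][y0:y1,x0:x1].astype(int)
    m=((im[...,2]-im[...,0]>4)).astype(np.uint8)
    n,l,st,ce=cv2.connectedComponentsWithStats(m); i=1+np.argmax(st[1:,4]); b=st[i]+np.array([x0,y0,0,0,0])
    print(name,'bbox',b[0],b[1],b[0]+b[2]-1,b[1]+b[3]-1,ce[i]+[x0,y0]);return b,ce[i]+[x0,y0]
bt,ct=blob(t,(270,265,312,305),'t'); bs,cs=blob(s,(338,250,378,300),'s'); bl,cl=blob(t,(345,265,395,315),'L')
X=onz(t,*ct,.158);print(X,'tri',tri([ray(t,*ct),ray(s,*cs)]))
def pred(c,X,zs=((.13,.019),(.168,.019),(.176,.012))):
    P=np.array([proj(c,[X[0]+r*np.cos(q),X[1]+r*np.sin(q),z]) for q in np.linspace(0,6.3,100) for z,r in zs]);return P.min(0),P.max(0)
print(pred(t,X),pred(s,X)); print('LA',onz(t,*cl,.04),pred(t,onz(t,*cl,.04)))
```

```text
t bbox 280 275 297 293 [288.8255814  284.04263566]
s bbox 348 259 369 290 [357.99829932 274.90986395]
L bbox 354 278 378 301 [365.82943925 289.9228972 ]
[0.50186193 0.07773365 0.158     ] tri (array([0.50167049, 0.07767489, 0.15410979]), [np.float64(0.0005849545635924381), np.float64(0.0005849545635924691)])
(array([279.75700612, 274.90656101]), array([298.04001485, 293.55119857])) (array([346.12519257, 260.70224284]), array([369.10487992, 292.655626  ]))
LA [ 0.49221262 -0.10361484  0.04      ] (array([361.76883933, 277.18310538]), array([380.9850773 , 295.71059367]))
```

Run:
```python
from h import *
s=bot.read_state();M=R.from_rotvec(s['tcp_rot']).as_matrix();print(M.round(4))
d=np.array([.5018,.0777,.26])-s['tool_pos'];print('tool shift total units',(M.T@d/.03).round(3), 'mm')
print(bot.read_camera('wrist')['T_tool_cam'].round(3))
```

```text
[[ 3.994e-01 -9.168e-01 -7.000e-04]
 [-9.168e-01 -3.994e-01  1.700e-03]
 [-1.800e-03 -1.000e-04 -1.000e+00]]
tool shift total units [-18.177 -16.369  -0.492] mm
[[ 1.     0.001  0.001 -0.002]
 [-0.001  0.949  0.315 -0.081]
 [-0.    -0.315  0.949 -0.129]
 [ 0.     0.     0.     1.   ]]
```

{"api": "arm_command", "payload": {"steps": [-0.9, -0.81, -0.1, 0, 0, 0, 1, -0.9, -0.81, -0.1, 0, 0, 0, 1, -0.9, -0.81, -0.1, 0, 0, 0, 1, -0.9, -0.81, -0.1, 0, 0, 0, 1, -0.9, -0.81, -0.1, 0, 0, 0, 1, -0.9, -0.81, 0, 0, 0, 0, 1, -0.9, -0.81, 0, 0, 0, 0, 1, -0.9, -0.81, 0, 0, 0, 0, 1, -0.9, -0.81, 0, 0, 0, 0, 1, -0.9, -0.81, 0, 0, 0, 0, 1]}}

```text
time: 1.45
tool_pos: [0.3846, -0.273, 0.2602]
tcp_rot: [-2.628, 1.722, 0.0]
wrist_force: [0.1, -0.7, -0.5]
width: 1.0
```

{"api": "arm_command", "payload": {"steps": [-0.9, -0.81, 0, 0, 0, 0, 1, -0.9, -0.81, 0, 0, 0, 0, 1, -0.9, -0.81, 0, 0, 0, 0, 1, -0.9, -0.81, 0, 0, 0, 0, 1, -0.9, -0.81, 0, 0, 0, 0, 1, -0.9, -0.81, 0, 0, 0, 0, 1, -0.9, -0.81, 0, 0, 0, 0, 1, -0.9, -0.81, 0, 0, 0, 0, 1, 0, 0, 0, 0, 0, 0, 1, 0, 0, 0, 0, 0, 0, 1]}}

```text
time: 2.7
tool_pos: [0.4762, 0.0012, 0.2601]
tcp_rot: [2.628, -1.72, -0.0]
wrist_force: [0.7, 0.3, 0.4]
width: 1.002
```

Run:
```python
from h import *
c=snap('wrist','w1');s=bot.read_state();print(s['time'],s['q'],s['tool_pos'],s['tcp_rot'],s['wrist_force'])
M=R.from_rotvec(s['tcp_rot']).as_matrix();print(M.round(3),M.T@(np.array([.5018,.0777,.26])-s['tool_pos'])/.03)
```

```text
2.75 [-5.02457870e-02 -1.28744123e-01  1.99413970e+00 -4.69036595e-04
  1.27664940e+00  1.11011931e+00] [0.47615777 0.0008364  0.26012324] [ 2.62711258e+00 -1.72163125e+00 -2.56617432e-04] [-0.18494523 -0.27216291  0.13671014]
[[ 0.399 -0.917 -0.   ]
 [-0.917 -0.399 -0.   ]
 [ 0.     0.001 -1.   ]] [-2.00804193 -1.80632726  0.00261208]
```

View pics/w1.png

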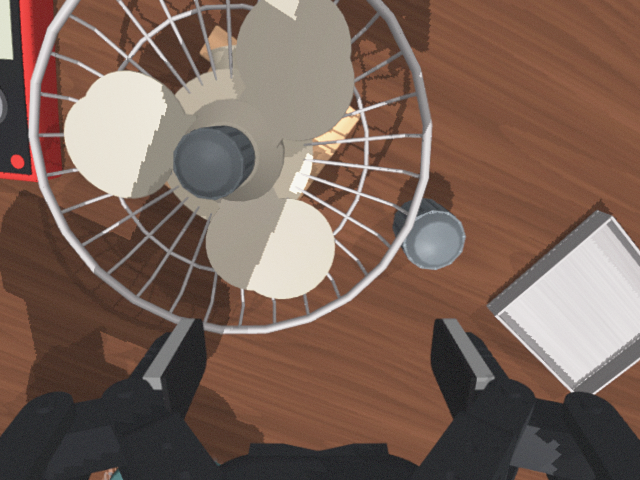

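Run:
```python
from h import *
c=load('w1');t=load('top0');s=load('side0')
im=c['img'][100:220,150:280].astype(int)
m=((im[...,2]-im[...,0]>4)&(im.sum(2)<420)).astype(np.uint8)
m=cv2.morphologyEx(m,cv2.MORPH_OPEN,np.ones((3,3),np.uint8))
n,l,st,ce=cv2.connectedComponentsWithStats(m);i=1+np.argmax(st[1:,4]);print(st[i]+[150,100,0,0,0],ce[i]+[150,100])
X=np.array([.5018,.0777])
for X in([.5018,.0777],[.5038,.0777],[.5018,.0797]):
  P=np.array([proj(c,[X[0]+r*np.cos(q),X[1]+r*np.sin(q),z]) for q in np.linspace(0,6.3,100) for z,r in((.13,.019),(.168,.019),(.176,.012))]);print(P.min(0),P.max(0))
cv2.imwrite('pics/zw1.png',cv2.resize(c['img'][100:220,150:300,::-1],None,fx=5,fy=5,interpolation=cv2.INTER_NEAREST))
```

```text
[ 174  127   80   73 4522] [212.90844759 160.97877046]
[178.05032232 125.17134553] [256.59597332 196.82513195]
[179.14429096 122.15056449] [257.71415255 193.62830163]
[174.63414631 123.88012099] [253.69404704 195.44337115]
```

View pics/zw1.png

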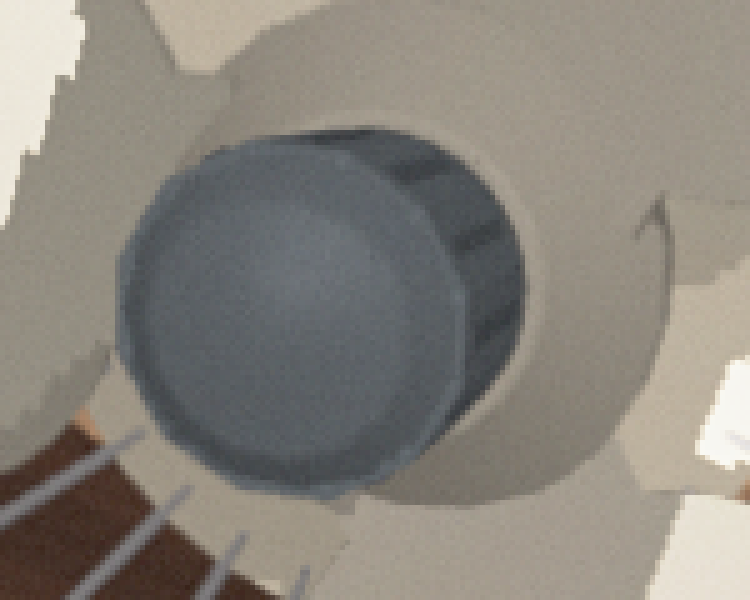

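{"api": "arm_command", "payload": {"steps": [-1, -0.9, 0, 0, 0, 0, 1, -1, -0.9, 0, 0, 0, 0, 1, 0, 0, 0, 0, 0, 0, 1, 0, 0, 0, 0, 0, 0, 1]}}

```text
time: 3.25
tool_pos: [0.5017, 0.0769, 0.2601]
tcp_rot: [2.627, -1.722, -0.0]
wrist_force: [-0.2, 0.4, 0.0]
width: 1.0
```

```bash
cat > m.py <<'E'
from h import *
import sys
def meas(tag,X=(.5008,.0784)):
    c=snap('wrist',tag);c=load(tag);s=bot.read_state()
    p=proj(c,[*X,.155]).astype(int);x0,y0=p-60
    im=c['img'][y0:y0+120,x0:x0+120].astype(int)
    m=((im[...,2]-im[...,0]>4)&(im.sum(2)<480)).astype(np.uint8)
    m=cv2.morphologyEx(m,cv2.MORPH_OPEN,np.ones((3,3),np.uint8))
    n,l,st,ce=cv2.connectedComponentsWithStats(m);i=1+np.argmax(st[1:,4]);b=st[i]
    mc=np.array([b[0]+x0+(b[2]-1)/2,b[1]+y0+(b[3]-1)/2])
    def pc(X):
        P=np.array([proj(c,[X[0]+r*np.cos(q),X[1]+r*np.sin(q),z]) for q in np.linspace(0,6.3,100) for z,r in((.13,.019),(.168,.019),(.176,.012))]);return (P.min(0)+P.max(0))/2,P.max(0)-P.min(0)
    from scipy.optimize import fsolve
    r=fsolve(lambda X:pc(X)[0]-mc,X)
    print(tag,'centre',mc,'size',b[2:4],'pred size',pc(r)[1],'->',r.round(4),'tcp',s['tool_pos'].round(4),'q',s['q'].round(3),s['time'],s['wrist_force'].round(2))
    return r
if __name__=='__main__': meas(sys.argv[1])
E
python3 m.py w2
```

```text
w2 centre [316.5 248. ] size [64 77] pred size [64.11381047 75.71502864] -> [0.5    0.0786] tcp [0.5017 0.0767 0.2601] q [ 1.030e-01 -6.500e-02  1.936e+00 -1.000e-03  1.271e+00  1.264e+00] 3.3 [ 0.29 -0.29 -0.23]
```

View pics/w2.png

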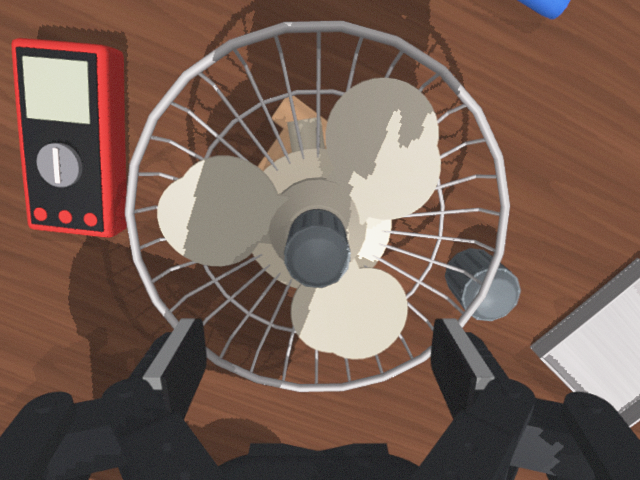

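The nut appears at (316,248) between the open jaws. Its size matches the prediction, which puts it at (0.500, 0.079). Next I'll pre-rotate the wrist anticlockwise.

{"api": "arm_command", "payload": {"steps": [0, 0, 0, 0, 0, -1, 1, 0, 0, 0, 0, 0, -1, 1, 0, 0, 0, 0, 0, -1, 1, 0, 0, 0, 0, 0, -1, 1, 0, 0, 0, 0, 0, -1, 1, 0, 0, 0, 0, 0, -1, 1, 0, 0, 0, 0, 0, -1, 1, 0, 0, 0, 0, 0, -1, 1, 0, 0, 0, 0, 0, -1, 1, 0, 0, 0, 0, 0, -1, 1]}}

```text
time: 4.55
tool_pos: [0.5017, 0.0765, 0.2603]
tcp_rot: [3.136, -0.175, 0.0]
wrist_force: [-0.3, 0.5, -0.0]
width: 1.001
```

{"api": "arm_command", "payload": {"steps": [0, 0, 0, 0, 0, -1, 1, 0, 0, 0, 0, 0, -1, 1, 0, 0, 0, 0, 0, -1, 1, 0, 0, 0, 0, 0, -1, 1, 0, 0, 0, 0, 0, -1, 1, 0, 0, 0, 0, 0, -1, 1, 0, 0, 0, 0, 0, -1, 1, 0, 0, 0, 0, 0, -1, 1, 0, 0, 0, 0, 0, -1, 1, 0, 0, 0, 0, 0, -1, 1]}}

```text
time: 5.8
tool_pos: [0.5017, 0.0765, 0.2603]
tcp_rot: [2.804, 1.417, -0.0]
wrist_force: [-0.2, 0.4, 0.5]
width: 0.998
```

{"api": "arm_command", "payload": {"steps": [0, 0, 0, 0, 0, -1, 1, 0, 0, 0, 0, 0, -1, 1, 0, 0, 0, 0, 0, -1, 1, 0, 0, 0, 0, 0, -1, 1, 0, 0, 0, 0, 0, -1, 1, 0, 0, 0, 0, 0, -1, 1, 0, 0, 0, 0, 0, -1, 1, 0, 0, 0, 0, 0, -1, 1, 0, 0, 0, 0, 0, -1, 1, 0, 0, 0, 0, 0, -1, 1]}}

```text
time: 7.05
tool_pos: [0.5017, 0.0765, 0.2603]
tcp_rot: [1.72, 2.629, -0.001]
wrist_force: [1.0, 1.0, 1.2]
width: 1.0
```

{"api": "arm_command", "payload": {"steps": [0, 0, 0, 0, 0, -1, 1, 0, 0, 0, 0, 0, -1, 1, 0, 0, 0, 0, 0, -1, 1, 0, 0, 0, 0, 0, -1, 1, 0, 0, 0, 0, 0, -1, 1, 0, 0, 0, 0, 0, 0, 1, 0, 0, 0, 0, 0, 0, 1]}}

```text
time: 7.92
tool_pos: [0.5019, 0.0773, 0.2603]
tcp_rot: [0.987, 2.982, -0.0]
wrist_force: [-0.2, 0.2, 1.0]
width: 1.001
```

```bash
python3 m.py w3
python3 - <<'E'
from h import *
s=bot.read_state();M=R.from_rotvec(s['tcp_rot']).as_matrix();print(M.round(3));print(s)
E
```

```text
w3 centre [319. 249.] size [65 77] pred size [64.0044533  75.63267614] -> [0.5014 0.0799] tcp [0.5019 0.0774 0.2603] q [ 0.104 -0.065  1.936 -0.     1.271 -2.399] 7.975 [-0.8  -0.27  0.2 ]
[[-0.803  0.596  0.   ]
 [ 0.596  0.803 -0.   ]
 [-0.    -0.    -1.   ]]
{'time': 7.975, 'q': array([ 1.04006161e-01, -6.50017450e-02,  1.93585915e+00, -1.09309817e-04,
        1.27068406e+00, -2.39892389e+00]), 'joint_vel': array([ 0.00671915,  0.0031457 , -0.00289676,  0.00019353, -0.00169183,
       -0.00591194]), 'joint_torque': array([-7.67212221e-02, -3.31044102e+01, -3.67165947e+01, -6.62248494e-03,
        2.99870990e-03,  8.95512931e-03]), 'tool_pos': array([0.5019246 , 0.07739255, 0.2603247 ]), 'tcp_rot': array([ 9.86169326e-01,  2.98270208e+00, -1.16514921e-04]), 'wrist_force': array([-0.80429536, -0.27438551,  0.19565652]), 'torque': array([ 0.01081255, -0.02166896,  0.03219525]), 'width': 1.0012394627028782}
```

View pics/w3.png

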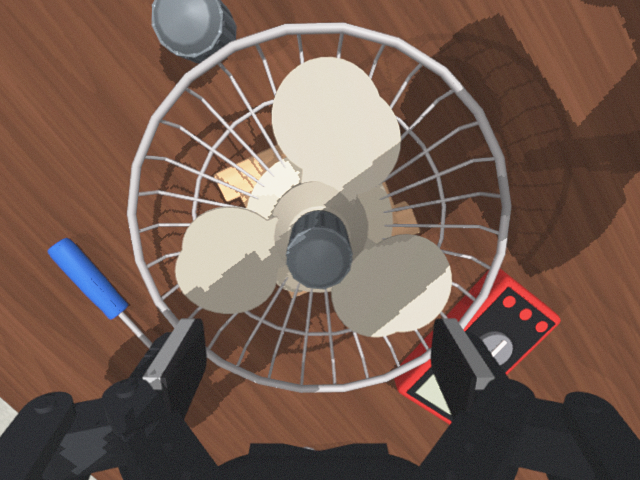

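{"api": "arm_command", "payload": {"steps": [0.06, 0.02, 0.9, 0, 0, 0, 1, 0, 0, 0.9, 0, 0, 0, 1, 0, 0, 0.8, 0, 0, 0, 1, 0, 0, 0.5, 0, 0, 0, 0.8, 0, 0, 0.3, 0, 0, 0, 0.6, 0, 0, 0, 0, 0, 0, 0.55, 0, 0, 0, 0, 0, 0, 0.55, 0, 0, 0, 0, 0, 0, 0.55], "squeeze": 20}}

```text
time: 8.98
tool_pos: [0.5016, 0.0796, 0.1593]
tcp_rot: [0.982, 2.982, 0.001]
wrist_force: [0.8, -0.0, 0.0]
width: 0.548
```

```bash
cat > st.py <<'E'
from h import *
s=bot.read_state();M=R.from_rotvec(s['tcp_rot']).as_matrix()
print(s['time'],'pos',s['tool_pos'].round(4),'F tool',(M.T@s['wrist_force']).round(2),'T',(M.T@s['torque']).round(3),'w',round(s['width'],3),'q6',s['q'][5].round(3))
E
python3 st.py; python3 -c "
from h import *
snap('wrist','w4');snap('side','s4')"
```

```text
8.975 pos [0.5016 0.0796 0.1593] F tool [-0.62  0.44 -0.04] T [ 0.013 -0.022 -0.017] w 0.548 q6 -2.397
```

View pics/w4.png

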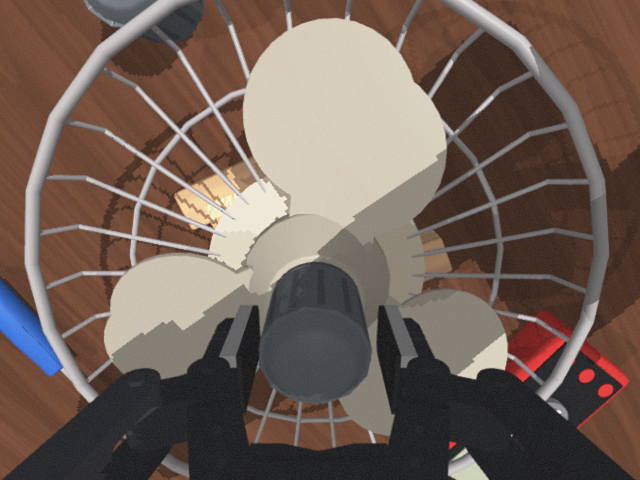

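View pics/s4.png

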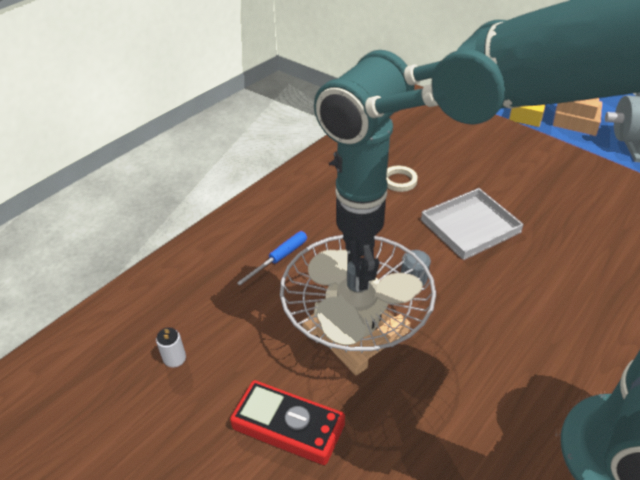

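{"api": "arm_command", "payload": {"steps": [-0.02, 0, 0, 0, 0, 0, 0.48, 0, 0, 0, 0, 0, 0, 0.48, 0, 0, 0, 0, 0, 0, 0.48], "squeeze": 20}}

```text
time: 9.45
tool_pos: [0.5015, 0.0792, 0.1584]
tcp_rot: [0.983, 2.984, 0.0]
wrist_force: [0.3, -0.2, -0.2]
width: 0.479
```

```bash
python3 st.py; python3 -c "
from h import *
c=snap('wrist','w5');cv2.imwrite('pics/w5z.png',cv2.resize(c['img'][240:430,200:440,::-1],None,fx=3.3,fy=3.1))"
```

```text
9.45 pos [0.5015 0.0792 0.1584] F tool [-0.39  0.05  0.22] T [-0.014 -0.037 -0.039] w 0.479 q6 -2.398
```

View pics/w5z.png

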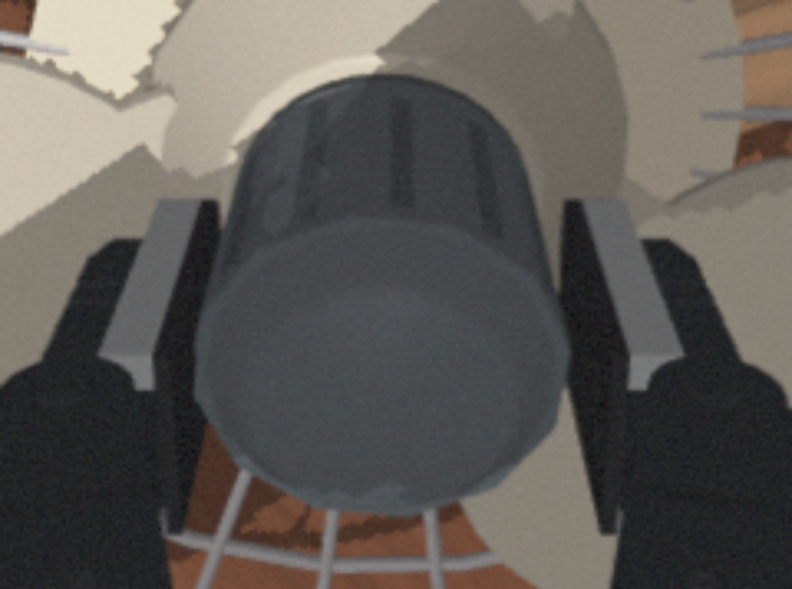

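Run:
```python
from h import *
c=load('w5'); s=bot.read_state();M=R.from_rotvec(s['tcp_rot']).as_matrix();p=s['tool_pos']
def P(x,y,z): 
    q=proj(c,M@np.array([x,y,z])+p); return ((q-[200,240])*[3.3,3.1]).round(1), q.round(1)
zt=p[2]
for dy in(-.002,0,.002):
    a=np.linspace(0,6.3,100)
    r=np.array([P(.019*np.cos(q),dy+.019*np.sin(q),zt-.168)[0] for q in a]);b=np.array([P(.019*np.cos(q),dy+.019*np.sin(q),zt-.130)[0] for q in a])
    print(dy,'shoulder',r.min(0),r.max(0),'base',b.min(0),b.max(0))
for x in(-.0205,.0205):
  for y in(-.011,.011):
    for z in(.014,-.02): print(x,y,z,P(x,y,z)[0])
```

```text
-0.002 shoulder [196.2 185.6] [556.3 476.4] base [236.   60.5] [522.2 303.3]
0 shoulder [197.1 202.4] [555.5 490.2] base [236.5  74.2] [521.7 315.1]
0.002 shoulder [198.1 219. ] [554.6 503.8] base [237.1  87.8] [521.1 326.9]
-0.0205 -0.011 0.014 [207.6 173. ]
-0.0205 -0.011 -0.02 [161.3 318.8]
-0.0205 0.011 0.014 [215.6 321.5]
-0.0205 0.011 -0.02 [174.2 493.9]
0.0205 -0.011 0.014 [548.4 173.3]
0.0205 -0.011 -0.02 [588.7 319.3]
0.0205 0.011 0.014 [541.2 321.9]
0.0205 0.011 -0.02 [577.1 494.5]
```

{"api": "arm_command", "payload": {"steps": [0, 0, 0.12, 0, 0, 0, 0.48, 0, 0, 0.12, 0, 0, 0, 0.48, 0, 0, 0, 0, 0, 0, 0.46, 0, 0, 0, 0, 0, 0, 0.455, 0, 0, 0, 0, 0, 0, 0.455], "squeeze": 20}}

```text
time: 10.12
tool_pos: [0.5015, 0.079, 0.1509]
tcp_rot: [0.983, 2.984, -0.0]
wrist_force: [4.1, -2.3, -1.9]
width: 0.452
```

```bash
python3 st.py
```

```text
10.125 pos [0.5015 0.079  0.1509] F tool [-4.64  0.6   1.86] T [-0.01  -0.505 -0.057] w 0.452 q6 -2.398
```

{"api": "arm_command", "payload": {"steps": [-0.015, 0, 0, 0, 0, 0, 0.455, 0, 0, 0, 0, 0, 0, 0.455]}}

```text
time: 10.38
tool_pos: [0.5016, 0.0789, 0.1511]
tcp_rot: [-0.983, -2.984, 0.0]
wrist_force: [1.6, -1.1, -1.7]
width: 0.458
```

```bash
python3 st.py
```

```text
10.375 pos [0.5016 0.0789 0.1511] F tool [-1.92  0.11  1.66] T [-0.011 -0.327 -0.005] w 0.458 q6 -2.398
```

{"api": "arm_command", "payload": {"steps": [-0.014, 0, 0, 0, 0, 0, 0.455, 0, 0, 0, 0, 0, 0, 0.45, 0, 0, 0, 0, 0, 0, 0.45]}}

```text
time: 10.75
tool_pos: [0.5017, 0.0788, 0.1511]
tcp_rot: [-0.983, -2.983, -0.0]
wrist_force: [-1.1, 0.3, 1.1]
width: 0.451
```

```bash
python3 st.py
```

```text
10.75 pos [0.5017 0.0788 0.1511] F tool [ 1.04 -0.43 -1.11] T [0.046 0.111 0.046] w 0.451 q6 -2.399
```

{"api": "arm_command", "payload": {"steps": [0, 0, 0, 0, 0, 0, 0.44, 0, 0, 0, 0, 0, 0, 0.42, 0, 0, 0, 0, 0, 0, 0.3], "squeeze": 25}}

```text
time: 11.12
tool_pos: [0.5017, 0.0788, 0.1511]
tcp_rot: [-0.983, -2.983, -0.0]
wrist_force: [-2.3, 1.1, 2.0]
width: 0.445
```

```bash
python3 st.py
```

```text
11.125 pos [0.5017 0.0788 0.1511] F tool [ 2.47 -0.5  -2.04] T [0.17  0.457 0.054] w 0.445 q6 -2.399
```

{"api": "arm_command", "payload": {"steps": [0.006, 0, -0.012, 0, 0, 1, 0.3, 0, 0, 0, 0, 0, 0, 0.3]}}

```text
time: 11.38
tool_pos: [0.502, 0.0788, 0.1514]
tcp_rot: [1.136, 2.929, 0.0]
wrist_force: [-0.6, 0.6, 0.0]
width: 0.442
```

```bash
python3 st.py
```

```text
11.375 pos [0.502  0.0788 0.1514] F tool [ 0.88  0.06 -0.01] T [0.009 0.251 0.107] w 0.442 q6 -2.295
```

{"api": "arm_command", "payload": {"steps": [0, 0, -0.01, 0, 0, 1, 0.3, 0, 0, -0.01, 0, 0, 1, 0.3]}}

```text
time: 11.62
tool_pos: [0.5021, 0.0788, 0.1519]
tcp_rot: [1.439, 2.792, 0.0]
wrist_force: [1.4, 0.4, 0.2]
width: 0.447
```

```bash
python3 st.py
```

```text
11.625 pos [0.5021 0.0788 0.1519] F tool [-0.5   1.33 -0.16] T [-0.068  0.134 -0.05 ] w 0.447 q6 -2.083
```

{"api": "arm_command", "payload": {"steps": [0, 0, -0.01, 0, 0, 1, 0.3, 0, 0, -0.01, 0, 0, 1, 0.3, 0, 0, -0.01, 0, 0, 1, 0.3]}}

```text
time: 12.0
tool_pos: [0.5019, 0.0787, 0.1523]
tcp_rot: [-1.858, -2.533, 0.0]
wrist_force: [0.3, -0.0, -2.9]
width: 0.447
```

```bash
python3 st.py; python3 -c "
from h import *
c=snap('wrist','w6')"
```

```text
12.0 pos [0.5019 0.0787 0.1523] F tool [-0.12  0.26  2.93] T [-0.024  0.032 -0.014] w 0.447 q6 -1.769
```

View pics/w6.png

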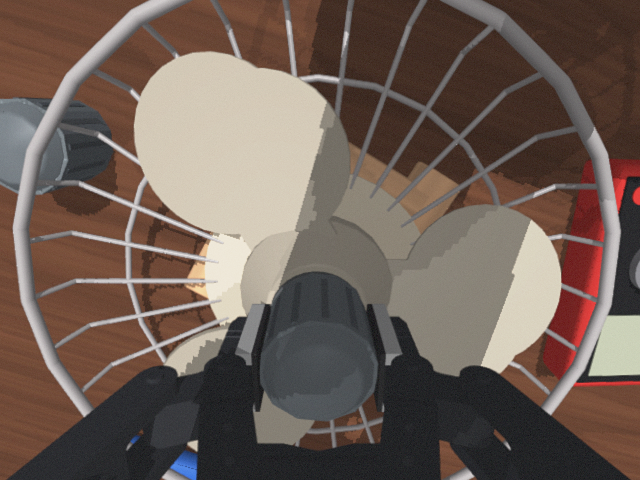

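{"api": "arm_command", "payload": {"steps": [0, 0, 0, 0, 0, 1, 0.3, 0, 0, 0, 0, 0, 1, 0.3, 0, 0, 0, 0, 0, 1, 0.3]}}

```text
time: 12.42
tool_pos: [0.5022, 0.0786, 0.1528]
tcp_rot: [2.23, 2.212, 0.0]
wrist_force: [0.5, -0.1, -0.5]
width: 0.445
```

```bash
python3 st.py
```

```text
12.425 pos [0.5022 0.0786 0.1528] F tool [-0.07  0.52  0.46] T [-0.054 -0.045 -0.006] w 0.445 q6 -1.456
```

{"api": "arm_command", "payload": {"steps": [0, 0, -0.005, 0, 0, 1, 0.3, 0, 0, -0.005, 0, 0, 1, 0.3, 0, 0, -0.005, 0, 0, 1, 0.3, 0, 0, -0.005, 0, 0, 1, 0.3]}}

```text
time: 12.92
tool_pos: [0.5024, 0.0785, 0.1536]
tcp_rot: [2.641, 1.7, 0.001]
wrist_force: [0.1, -1.9, -1.1]
width: 0.44
```

```bash
python3 st.py
```

```text
12.925 pos [0.5024 0.0785 0.1536] F tool [-1.71  0.89  1.13] T [-0.059 -0.085  0.002] w 0.44 q6 -1.037
```

{"api": "arm_command", "payload": {"steps": [-0.006, 0, -0.005, 0, 0, 1, 0.3, 0, 0, -0.006, 0, 0, 1, 0.3, 0, 0, -0.006, 0, 0, 1, 0.3, 0, 0, -0.006, 0, 0, 1, 0.3]}}

```text
time: 13.42
tool_pos: [0.5023, 0.0783, 0.1543]
tcp_rot: [2.937, 1.114, 0.001]
wrist_force: [-0.6, -0.6, -0.5]
width: 0.447
```

```bash
python3 st.py
```

```text
13.425 pos [0.5023 0.0783 0.1543] F tool [-0.88  0.08  0.47] T [-0.061 -0.057  0.014] w 0.447 q6 -0.619
```

Forces are staying small and the climb is steady at about 0.18 mm per 6°. I'll continue at that rate.

{"api": "arm_command", "payload": {"steps": [0, 0, -0.006, 0, 0, 1, 0.3, 0, 0, -0.006, 0, 0, 1, 0.3, 0, 0, -0.006, 0, 0, 1, 0.3, 0, 0, -0.006, 0, 0, 1, 0.3, 0, 0, -0.006, 0, 0, 1, 0.3]}}

```text
time: 14.05
tool_pos: [0.5024, 0.0782, 0.1553]
tcp_rot: [3.125, 0.316, 0.002]
wrist_force: [-0.3, -1.2, -0.2]
width: 0.445
```

```bash
python3 st.py
```

```text
14.05 pos [0.5024 0.0782 0.1553] F tool [-0.54  1.1   0.16] T [-0.147 -0.029 -0.063] w 0.445 q6 -0.095
```

{"api": "arm_command", "payload": {"steps": [0, 0, -0.006, 0, 0, 1, 0.3, 0, 0, -0.006, 0, 0, 1, 0.3, 0, 0, -0.006, 0, 0, 1, 0.3, 0, 0, -0.006, 0, 0, 1, 0.3, 0, 0, -0.006, 0, 0, 1, 0.3, 0, 0, -0.006, 0, 0, 1, 0.3]}}

```text
time: 14.8
tool_pos: [0.5024, 0.078, 0.1566]
tcp_rot: [3.069, -0.665, 0.002]
wrist_force: [-0.8, -1.9, 0.9]
width: 0.443
```

```bash
python3 st.py
```

```text
14.8 pos [0.5024 0.078  0.1566] F tool [ 0.03  2.09 -0.92] T [-0.335  0.027  0.017] w 0.443 q6 0.533
```

{"api": "arm_command", "payload": {"steps": [0, 0.01, -0.01, 0, 0, 1, 0.3, 0, 0, -0.007, 0, 0, 1, 0.3, 0, 0, -0.007, 0, 0, 1, 0.3, 0, 0, -0.007, 0, 0, 1, 0.3, 0, 0, -0.007, 0, 0, 1, 0.3]}}

```text
time: 15.42
tool_pos: [0.5021, 0.0778, 0.1578]
tcp_rot: [2.793, -1.437, 0.002]
wrist_force: [-1.8, -1.1, 1.8]
width: 0.444
```

```bash
python3 st.py
```

```text
15.425 pos [0.5021 0.0778 0.1578] F tool [-0.14  2.07 -1.81] T [-0.315  0.122 -0.03 ] w 0.444 q6 1.056
```

{"api": "arm_command", "payload": {"steps": [0, 0.01, -0.015, 0, 0, 1, 0.3, 0, 0, -0.01, 0, 0, 1, 0.3, 0, 0, -0.008, 0, 0, 1, 0.3, 0, 0, -0.008, 0, 0, 1, 0.3]}}

```text
time: 15.92
tool_pos: [0.5018, 0.0779, 0.1589]
tcp_rot: [-2.433, 1.987, -0.001]
wrist_force: [-0.7, 0.3, 1.4]
width: 0.443
```

```bash
python3 st.py
```

```text
15.925 pos [0.5018 0.0779 0.1589] F tool [-0.42  0.61 -1.35] T [-0.165  0.043  0.004] w 0.443 q6 1.475
```

{"api": "arm_command", "payload": {"steps": [0, 0, -0.012, 0, 0, 1, 0.3, 0, 0, -0.008, 0, 0, 1, 0.3, 0, 0, -0.008, 0, 0, 1, 0.3, 0, 0, -0.008, 0, 0, 1, 0.3]}}

```text
time: 16.42
tool_pos: [0.5018, 0.078, 0.16]
tcp_rot: [-1.967, 2.449, -0.001]
wrist_force: [0.0, -0.4, 0.9]
width: 0.444
```

```bash
python3 st.py
```

```text
16.425 pos [0.5018 0.078  0.16  ] F tool [ 0.35 -0.1  -0.91] T [-0.106  0.03   0.018] w 0.444 q6 1.894
```

{"api": "arm_command", "payload": {"steps": [0, 0, -0.012, 0, 0, 1, 0.3, 0, 0, -0.01, 0, 0, 1, 0.3, 0, 0, -0.02, 0, 0, 0, 0.3]}}

```text
time: 16.8
tool_pos: [0.5018, 0.078, 0.161]
tcp_rot: [-1.705, 2.638, -0.001]
wrist_force: [-0.1, 0.3, -0.0]
width: 0.447
```

```bash
python3 st.py
```

```text
16.8 pos [0.5018 0.078  0.161 ] F tool [-0.2   0.22  0.01] T [0.001 0.004 0.003] w 0.447 q6 2.1
```

{"api": "arm_command", "payload": {"steps": [0, 0, -0.03, 0, 0, 0, 0.3, 0, 0, 0, 0, 0, 0, 0.3]}}

```text
time: 17.05
tool_pos: [0.5017, 0.0781, 0.1619]
tcp_rot: [-1.702, 2.64, -0.0]
wrist_force: [-1.0, -0.3, -0.5]
width: 0.446
```

```bash
python3 st.py
```

```text
17.05 pos [0.5017 0.0781 0.1619] F tool [0.68 0.74 0.47] T [ 0.047 -0.    -0.041] w 0.446 q6 2.102
```

Forces are near zero, so the nut looks free. I'll lift slowly and check as I go.

{"api": "arm_command", "payload": {"steps": [0, 0, -0.05, 0, 0, 0, 0.3, 0, 0, -0.05, 0, 0, 0, 0.3], "squeeze": 30}}

```text
time: 17.3
tool_pos: [0.5015, 0.0781, 0.1649]
tcp_rot: [1.701, -2.641, -0.0]
wrist_force: [-0.6, -0.9, -0.9]
width: 0.442
```

```bash
python3 st.py
```

```text
17.3 pos [0.5015 0.0781 0.1649] F tool [1.12 0.2  0.92] T [ 0.014  0.012 -0.031] w 0.442 q6 2.103
```

{"api": "arm_command", "payload": {"steps": [0, 0, -0.1, 0, 0, 0, 0.3, 0, 0, -0.2, 0, 0, 0, 0.3, 0, 0, -0.3, 0, 0, 0, 0.3, 0, 0, -0.4, 0, 0, 0, 0.3, 0, 0, -0.4, 0, 0, 0, 0.3, 0, 0, -0.4, 0, 0, 0, 0.3, 0, 0, 0, 0, 0, 0, 0.3, 0, 0, 0, 0, 0, 0, 0.3]}}

```text
time: 18.3
tool_pos: [0.5013, 0.0781, 0.2186]
tcp_rot: [1.7, -2.641, -0.0]
wrist_force: [0.9, 0.9, -0.7]
width: 0.436
```

```bash
python3 st.py; python3 -c "
from h import *
snap('side','s7');snap('wrist','w7')
c=load('top0')
s=bot.read_state();M=R.from_rotvec(s['tcp_rot']).as_matrix();print(M.round(3),s['q'])
print('to tray units',M.T@(np.array([.4806,-.3204,.2])-s['tool_pos'])/.03)"
```

```text
18.3 pos [0.5013 0.0781 0.2186] F tool [-1.23 -0.44  0.71] T [ 0.032 -0.041 -0.01 ] w 0.436 q6 2.103
[[-0.414 -0.91  -0.001]
 [-0.91   0.414 -0.   ]
 [ 0.001  0.001 -1.   ]] [ 1.05472983e-01 -3.56738544e-02  1.98704942e+00  1.70814187e-05
  1.19146526e+00  2.10325449e+00]
to tray units [12.37234405 -4.88100702  0.60754841]
```

View pics/s7.png

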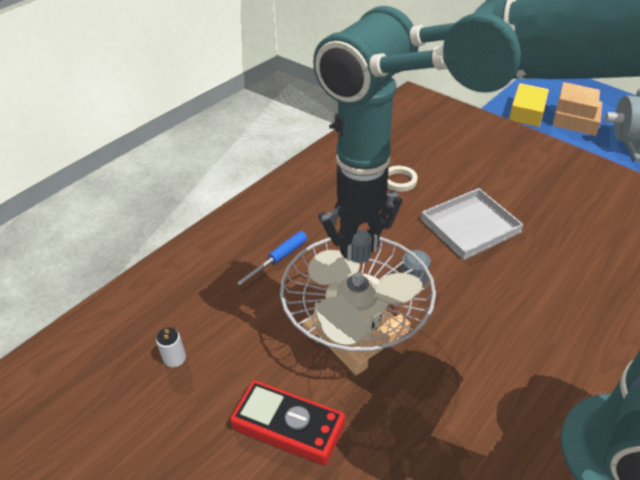

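View pics/w7.png

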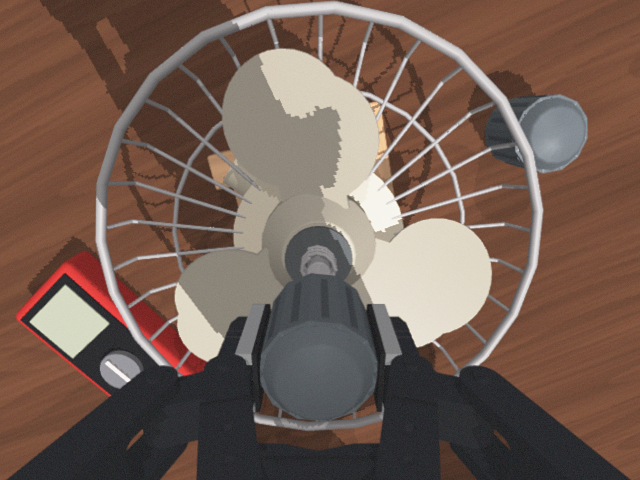

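The nut is held at (318,350) in the wrist view with the bare stub visible behind it at (318,262). Next I carry it to the tray.

{"api": "arm_command", "payload": {"steps": [0.4, -0.16, 0, 0, 0, 0, 0.3, 0.8, -0.32, 0, 0, 0, 0, 0.3, 0.9, -0.35, 0, 0, 0, 0, 0.3, 0.9, -0.35, 0, 0, 0, 0, 0.3, 0.9, -0.35, 0, 0, 0, 0, 0.3, 0.9, -0.35, 0, 0, 0, 0, 0.3, 0.9, -0.35, 0, 0, 0, 0, 0.3, 0.9, -0.35, 0, 0, 0, 0, 0.3, 0.9, -0.35, 0, 0, 0, 0, 0.3, 0.9, -0.35, 0, 0, 0, 0, 0.3]}}

```text
time: 19.65
tool_pos: [0.486, -0.1936, 0.2184]
tcp_rot: [1.7, -2.641, -0.001]
wrist_force: [-0.4, -0.3, -0.8]
width: 0.448
```

{"api": "arm_command", "payload": {"steps": [0.9, -0.36, 0, 0, 0, 0, 0.3, 0.9, -0.36, 0, 0, 0, 0, 0.3, 0.9, -0.36, 0, 0, 0, 0, 0.3, 0.8, -0.33, 0, 0, 0, 0, 0.3, 0.35, -0.2, 0, 0, 0, 0, 0.3, 0, 0, 0, 0, 0, 0, 0.3, 0, 0, 0, 0, 0, 0, 0.3]}}

```text
time: 20.52
tool_pos: [0.4827, -0.3164, 0.2186]
tcp_rot: [-1.701, 2.641, 0.001]
wrist_force: [0.7, 0.3, -1.4]
width: 0.448
```

```bash
python3 st.py; python3 -c "
from h import *
snap('wrist','w8');snap('side','s8')"
```

```text
20.525 pos [ 0.4827 -0.3164  0.2186] F tool [-0.54 -0.57  1.42] T [-0.04  -0.003  0.009] w 0.448 q6 1.374
```

View pics/w8.png

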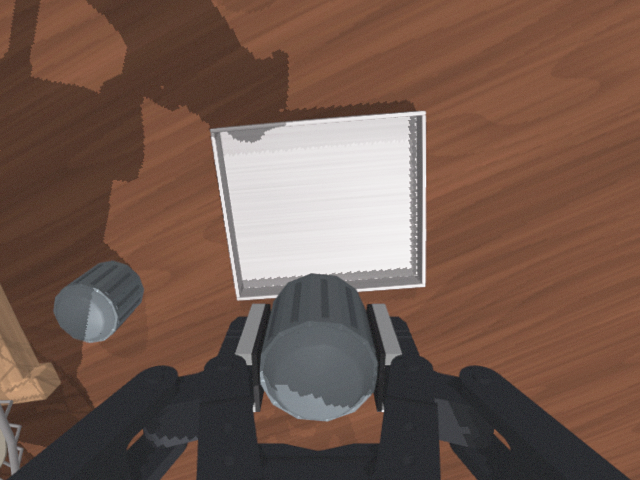

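View pics/s8.png

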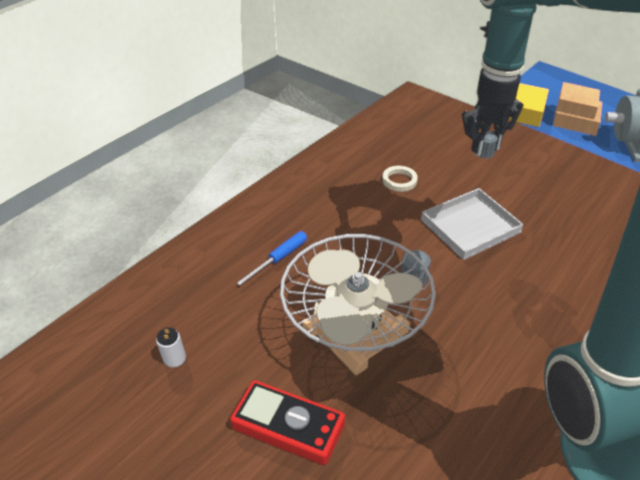

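Run:
```python
from h import *
c=load('w8')
C=np.array([onz(c,u,v,.024) for u,v in((212,130),(425,113),(425,287),(239,299))]);print(C.round(4),C.mean(0),[np.linalg.norm(C[i]-C[i-1]).round(4) for i in range(4)])
s=bot.read_state();M=R.from_rotvec(s['tcp_rot']).as_matrix();print(M.T@(C.mean(0)-s['tool_pos'])/.03)
```

```text
[[ 0.5784 -0.2669  0.024 ]
 [ 0.521  -0.4246  0.024 ]
 [ 0.3808 -0.3744  0.024 ]
 [ 0.4391 -0.2174  0.024 ]] [ 0.47984531 -0.32081514  0.024     ] [np.float64(0.1478), np.float64(0.1678), np.float64(0.1489), np.float64(0.1675)]
[0.18321883 0.02724981 6.49129697]
```

{"api": "arm_command", "payload": {"steps": [0.18, 0.03, 0.5, 0, 0, 0, 0.3, 0, 0, 0.9, 0, 0, 0, 0.3, 0, 0, 1, 0, 0, 0, 0.3, 0, 0, 1, 0, 0, 0, 0.3, 0, 0, 1, 0, 0, 0, 0.3, 0, 0, 0.9, 0, 0, 0, 0.3, 0, 0, 0.6, 0, 0, 0, 0.3, 0, 0, 0.2, 0, 0, 0, 0.3, 0, 0, 0, 0, 0, 0, 0.3, 0, 0, 0, 0, 0, 0, 0.3]}}

```text
time: 21.88
tool_pos: [0.4807, -0.3223, 0.037]
tcp_rot: [-1.7, 2.641, -0.003]
wrist_force: [-0.6, -0.8, -0.4]
width: 0.444
```

```bash
python3 st.py; python3 -c "
from h import *
c=snap('side','s9');cv2.imwrite('pics/s9z.png',cv2.resize(c['img'][140:270,400:540,::-1],None,fx=4.5,fy=4.5))"
```

```text
21.875 pos [ 0.4807 -0.3223  0.037 ] F tool [0.96 0.22 0.43] T [0.02  0.039 0.035] w 0.444 q6 1.364
```

View pics/s9z.png

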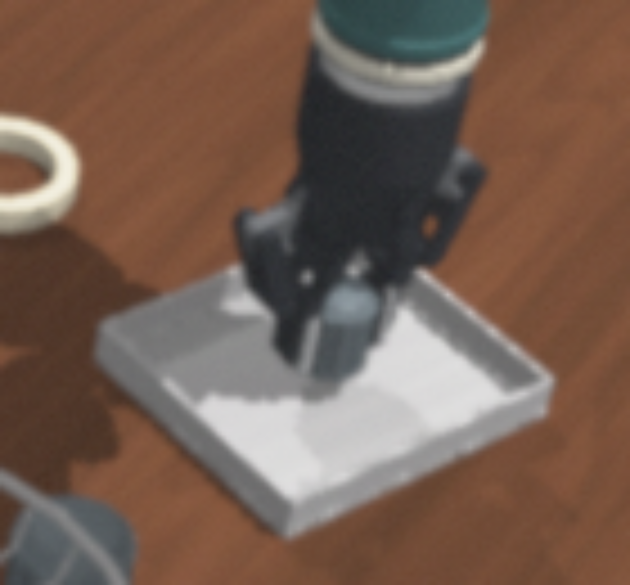

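The nut hangs upright over the tray at (348,335) in the zoomed view. TCP z is 0.037, so about 13 mm to go. I'll creep down by feel.

{"api": "arm_command", "payload": {"steps": [0, 0, 0.1, 0, 0, 0, 0.3, 0, 0, 0.1, 0, 0, 0, 0.3, 0, 0, 0.1, 0, 0, 0, 0.3, 0, 0, 0, 0, 0, 0, 0.3]}}

```text
time: 22.42
tool_pos: [0.4794, -0.3214, 0.0263]
tcp_rot: [1.7, -2.641, -0.001]
wrist_force: [-0.2, 0.4, -1.0]
width: 0.446
```

```bash
python3 st.py
```

```text
22.425 pos [ 0.4794 -0.3214  0.0263] F tool [-0.31  0.31  0.98] T [ 0.004 -0.006 -0.042] w 0.446 q6 1.364
```

{"api": "arm_command", "payload": {"steps": [0, 0, 0.04, 0, 0, 0, 0.3, 0, 0, 0.03, 0, 0, 0, 0.3, 0, 0, 0, 0, 0, 0, 0.3]}}

```text
time: 22.8
tool_pos: [0.4798, -0.3217, 0.0247]
tcp_rot: [1.7, -2.642, -0.0]
wrist_force: [0.2, 0.3, -0.4]
width: 0.445
```

```bash
python3 st.py
```

```text
22.8 pos [ 0.4798 -0.3217  0.0247] F tool [-0.36 -0.09  0.4 ] T [ 0.045  0.02  -0.008] w 0.445 q6 1.364
```

{"api": "arm_command", "payload": {"steps": [0, 0, 0.03, 0, 0, 0, 0.3, 0, 0, 0.03, 0, 0, 0, 0.3, 0, 0, 0, 0, 0, 0, 0.3]}}

```text
time: 23.18
tool_pos: [0.4797, -0.3216, 0.0228]
tcp_rot: [1.7, -2.642, -0.0]
wrist_force: [0.2, 0.5, -0.8]
width: 0.449
```

```bash
python3 st.py
```

```text
23.175 pos [ 0.4797 -0.3216  0.0228] F tool [-0.51 -0.03  0.84] T [-0.015 -0.042  0.04 ] w 0.449 q6 1.364
```

{"api": "arm_command", "payload": {"steps": [0, 0, 0.03, 0, 0, 0, 0.3, 0, 0, 0.02, 0, 0, 0, 0.3, 0, 0, 0, 0, 0, 0, 0.3]}}

```text
time: 23.55
tool_pos: [0.4798, -0.3216, 0.0213]
tcp_rot: [1.7, -2.642, -0.0]
wrist_force: [-0.4, -0.8, -0.7]
width: 0.447
```

```bash
python3 st.py
```

```text
23.55 pos [ 0.4798 -0.3216  0.0213] F tool [0.85 0.04 0.71] T [ 0.006 -0.012  0.024] w 0.447 q6 1.364
```

```bash
python3 -c "
from h import *
c=snap('side','s10');cv2.imwrite('pics/s10z.png',cv2.resize(c['img'][140:270,400:540,::-1],None,fx=4.5,fy=4.5))
c=snap('wrist','w10');w=load('w10');t=load('w8')"
```

```text
(no output)
```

View pics/s10z.png

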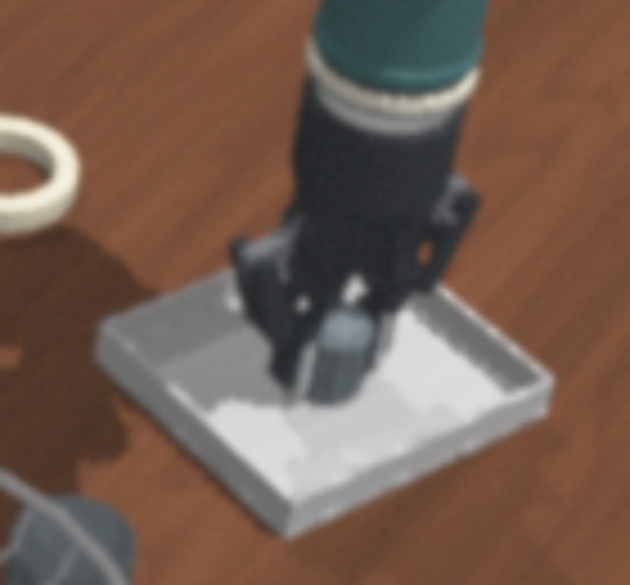

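View pics/w10.png

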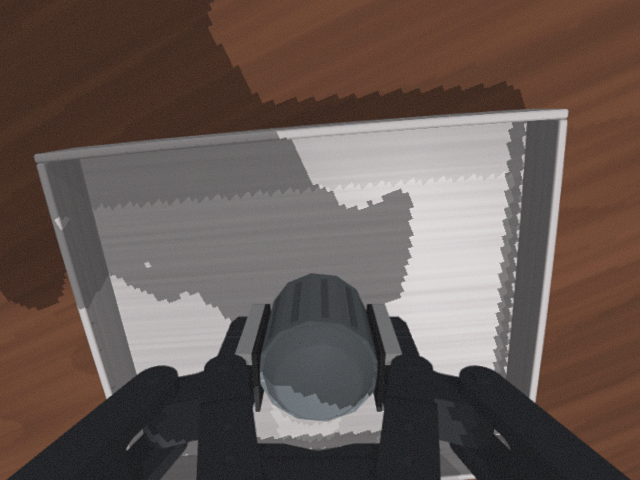

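Run:
```python
from h import *
for tag,X in(('s10',(.4798,-.3216)),('s7',(.5013,.0781))):
    c=load(tag)
    z0=.003 if tag=='s10' else .1976
    for dz in(-.003,0,.003,.006):
        P=lambda z,r:np.array([proj(c,[X[0]+r*np.cos(q),X[1]+r*np.sin(q),z]) for q in np.linspace(0,6.3,200)])
        b=P(z0+dz,.019);s=P(z0+dz+.038,.019);d=P(z0+dz+.046,.01)
        print(tag,z0+dz,'bottom v',b[:,1].max().round(1),'shoulder front',s[:,1].max().round(1),'shoulder back',s[:,1].min().round(1),'dome',d[:,1].min().round(1),'u',b[:,0].min().round(1),b[:,0].max().round(1))
c=load('s10');cv2.imwrite('pics/s10y.png',cv2.resize(c['img'][195:245,450:505,::-1],None,fx=12,fy=12,interpolation=cv2.INTER_NEAREST))
c=load('s7');cv2.imwrite('pics/s7y.png',cv2.resize(c['img'][220:300,330:395,::-1],None,fx=7.5,fy=7.5,interpolation=cv2.INTER_NEAREST))
```

```text
s10 0.0 bottom v 232.0 shoulder front 219.3 shoulder back 208.1 dome 207.9 u 462.7 479.5
s10 0.003 bottom v 231.0 shoulder front 218.2 shoulder back 207.0 dome 206.9 u 462.9 479.7
s10 0.006 bottom v 230.1 shoulder front 217.2 shoulder back 206.0 dome 205.8 u 463.1 480.0
s10 0.009000000000000001 bottom v 229.1 shoulder front 216.2 shoulder back 205.0 dome 204.8 u 463.3 480.2
s7 0.1946 bottom v 266.5 shoulder front 249.7 shoulder back 233.4 dome 233.6 u 346.9 369.9
s7 0.1976 bottom v 265.2 shoulder front 248.4 shoulder back 232.1 dome 232.2 u 346.9 370.0
s7 0.2006 bottom v 263.9 shoulder front 247.0 shoulder back 230.7 dome 230.8 u 346.9 370.1
s7 0.2036 bottom v 262.6 shoulder front 245.6 shoulder back 229.3 dome 229.4 u 347.0 370.2
```

View pics/s10y.png

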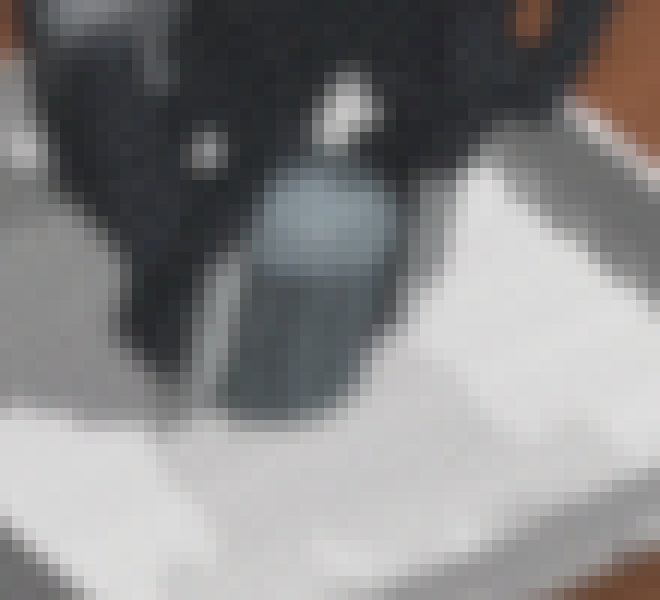

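View pics/s7y.png

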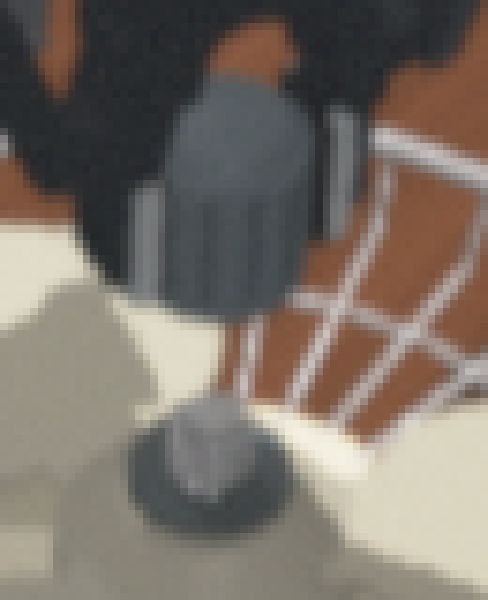

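Run:
```python
from h import *
c=load('s7')
M=np.array([[-.414,-.91,0],[-.91,.414,0],[0,0,-1.]]);p=np.array([.5013,.0781,.2186])
for x in(-.0195,.0195,-.024,.024):
  for y in(-.011,.011):
    print(x,y,[(proj(c,M@[x,y,z]+p)-[330,220]).dot(np.eye(2)*7.5).round(0).tolist() for z in(.006,.010,.014,.018)])
```

```text
-0.0195 -0.011 [[112.0, 224.0], [112.0, 237.0], [112.0, 250.0], [112.0, 263.0]]
-0.0195 0.011 [[159.0, 288.0], [159.0, 302.0], [158.0, 315.0], [158.0, 328.0]]
0.0195 -0.011 [[270.0, 169.0], [270.0, 182.0], [269.0, 195.0], [268.0, 208.0]]
0.0195 0.011 [[319.0, 232.0], [318.0, 245.0], [317.0, 258.0], [316.0, 271.0]]
-0.024 -0.011 [[94.0, 230.0], [94.0, 243.0], [93.0, 257.0], [93.0, 270.0]]
-0.024 0.011 [[140.0, 295.0], [140.0, 308.0], [140.0, 321.0], [139.0, 334.0]]
0.024 -0.011 [[288.0, 163.0], [288.0, 176.0], [287.0, 189.0], [286.0, 202.0]]
0.024 0.011 [[337.0, 226.0], [336.0, 239.0], [335.0, 252.0], [334.0, 265.0]]
```

Side view puts the rim about 16 mm below the TCP and the fingertips about 8 mm below it. So contact is still a few mm away, and the tips will clear the floor.

{"api": "arm_command", "payload": {"steps": [0, 0, 0.03, 0, 0, 0, 0.3, 0, 0, 0.02, 0, 0, 0, 0.3, 0, 0, 0, 0, 0, 0, 0.3]}}

```text
time: 24.02
tool_pos: [0.4799, -0.3217, 0.0202]
tcp_rot: [1.7, -2.642, -0.0]
wrist_force: [-0.9, 0.3, 2.9]
width: 0.443
```

```bash
python3 st.py
```

```text
24.025 pos [ 0.4799 -0.3217  0.0202] F tool [ 0.07  0.98 -2.93] T [-0.24   0.02  -0.017] w 0.443 q6 1.364
```

{"api": "arm_command", "payload": {"steps": [0, 0, 0.01, 0, 0, 0, 0.3, 0, 0, 0, 0, 0, 0, 0.3, 0, 0, 0, 0, 0, 0, 0.3]}}

```text
time: 24.4
tool_pos: [0.4799, -0.3217, 0.0203]
tcp_rot: [-1.7, 2.642, -0.0]
wrist_force: [-2.1, 2.1, 5.8]
width: 0.444
```

```bash
python3 st.py
```

```text
24.4 pos [ 0.4799 -0.3217  0.0203] F tool [-1.01  2.82 -5.77] T [-0.42  -0.068 -0.009] w 0.444 q6 1.364
```

{"api": "arm_command", "payload": {"steps": [0, 0, -0.02, 0, 0, 0, 0.3, 0, 0, 0, 0, 0, 0, 0.47, 0, 0, 0, 0, 0, 0, 0.55, 0, 0, 0, 0, 0, 0, 0.7, 0, 0, 0, 0, 0, 0, 0.8, 0, 0, 0, 0, 0, 0, 0.8, 0, 0, 0, 0, 0, 0, 0.8]}}

```text
time: 25.28
tool_pos: [0.4798, -0.3217, 0.0202]
tcp_rot: [-1.7, 2.642, -0.0]
wrist_force: [0.5, -1.2, -0.0]
width: 0.799
```

```bash
python3 st.py; python3 -c "
from h import *
snap('wrist','w11')"
```

```text
25.275 pos [ 0.4798 -0.3217  0.0202] F tool [ 0.91 -1.01  0.01] T [0.006 0.006 0.013] w 0.799 q6 1.364
```

View pics/w11.png

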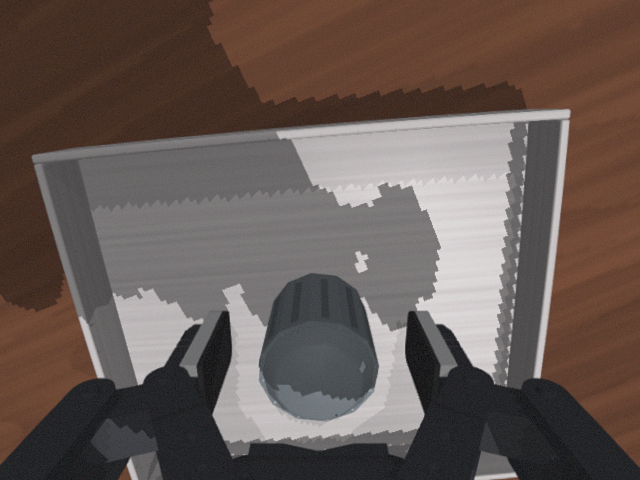

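The nut at (319,350) stands alone on the tray floor and the jaws are clear of it. I'll retract straight up.

{"api": "arm_command", "payload": {"steps": [0, 0, -0.3, 0, 0, 0, 0.8, 0, 0, -0.6, 0, 0, 0, 0.8, 0, 0, -0.9, 0, 0, 0, 0.8, 0, 0, -0.9, 0, 0, 0, 0.8, 0, 0, -0.9, 0, 0, 0, 0.8, 0, 0, -0.9, 0, 0, 0, 0.8, 0, 0, -0.5, 0, 0, 0, 0.8, 0, 0, 0, 0, 0, 0, 0.8, 0, 0, 0, 0, 0, 0, 0.8]}}

```text
time: 26.45
tool_pos: [0.4792, -0.3212, 0.1693]
tcp_rot: [1.7, -2.641, -0.002]
wrist_force: [-0.7, -0.6, -0.2]
width: 0.8
```

```bash
python3 st.py; python3 -c "
from h import *
c=snap('side','s12');a=c['img'][140:270,400:540,::-1];d=snap('wrist','w12')['img'][:,:,::-1]
cv2.imwrite('pics/f.png',np.hstack([cv2.resize(a,(400,372)),cv2.resize(d,(400,300)) if 0 else cv2.resize(d,(400,372))]))"
```

```text
26.45 pos [ 0.4792 -0.3212  0.1693] F tool [0.87 0.41 0.23] T [ 0.033 -0.026 -0.006] w 0.8 q6 1.364
```

View pics/f.png

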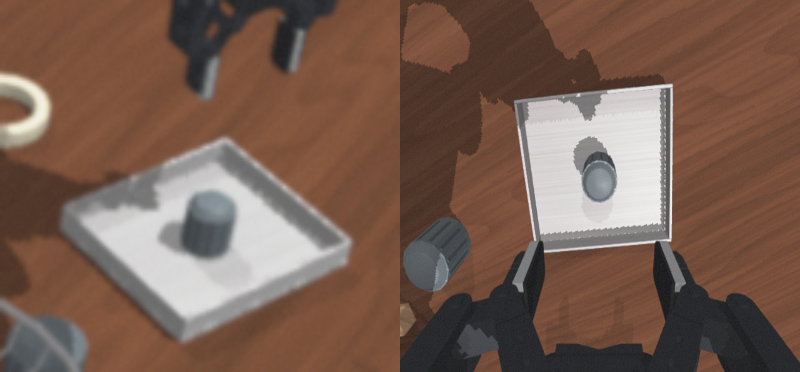

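The nut stands upright in the middle of the tray: (210,222) in the left half and (600,178) in the right. The gripper is clear of everything.

```bash
python3 -c "
from workcell import bot
print(bot.finish_job())"
```

```text
the job is handed in; nothing more can be done
None
```

I unscrewed the smaller nut and stood it on its open end near the middle of the tray, then handed the job in at about 26.5 s. No verdict is reported.

- **Unscrewing:** I turned it clockwise by about 258° in one grip. It climbed about 0.2 mm per 6°, and the hand forces read between steps stayed under about 5 N. They fell to about zero before I lifted, and a picture then showed the bare stub with the nut in the hand.
- **Placing:** The nut touched the tray floor at about 3 N, and I pressed to about 6 N while still holding it. I then eased off, opened the jaws and went straight up.
- **Last checks:** The final side and wrist pictures show the nut upright near the tray's centre, the gripper about 0.15 m above it and wrist forces near zero. The pictures showed no bystander moving; I did not measure their positions.
- **One disagreement:** The nut sat about 4 mm higher in the grip than the hub height had suggested. Contact came at a tool height of 20 mm instead of the expected 24 mm. The side picture explained this before I went lower: the rim was about 16–17 mm ahead of the TCP, not 21 mm.

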